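Lock in the kiln relay and hold the start dial

ROBOT

A 6-joint arm with a two-finger parallel gripper is mounted at the origin on the work surface. World frame = base frame: x ahead of the robot, y to its left, z up, the work surface at z = 0. Lengths are in mm, angles in degrees, forces in N, time in s.
With the tool pointing down it reaches from about 350 to 850 mm from the base axis. Payload 8.1 kg.
Tool frame: the origin (TCP) lies between the finger pads; the fingertips stand 19 mm ahead of it and the grasp point (between the pads) is the TCP (nose_length is the distance from the TCP to the fingertips, in mm); y points along the fingers, x is the direction in which the jaws open and shut, and the axes are right-handed (so a half turn about y gives the same grasp; the last joint's range is limited). The gripper opens to 85 mm and grips with 20 to 120 N. Pads are 22 mm wide; open, the fingers measure 114 mm over their backs; the gripper's body (76 mm by 85 mm) begins 54 mm behind the grasp point. The pads swing forward as they close: fully open they stand 13 mm farther back than shut.
Start: joints at [-73.648, 7.471, 85.268, -0, 87.261, -4.893], TCP at [217.437, -559.219, 212.492] pointing down, gripper open.
Joint ranges: [-169.43, 169.43], [-51.17, 129.36], [1.28, 143.12], [-76.62, 256.62], [0, 156.53], [-152.29, 152.29]. Speed limits (degrees/s): [136.94, 136.94, 159.86, 180, 180, 180].

INTERFACE

Orientations are given as [roll, pitch, yaw] about the fixed x, y, z axes, in that order (R = Rz(yaw) Ry(pitch) Rx(roll)).
In Python, from bench import sense, snapshot, camera_info, hand_in, nose_length gives the robot as it stands.
- The arm moves only by the tool arm_command, never from a script. Its argument "commands" is a list of rows, each a list of 3 entries, a list of its own where there are three numbers: the opening in per cent of the stroke, from 0 (shut) to 100 (fully open), then the shift along the world's x, y, z in units of 30 mm (1.0 is 30 mm), then the turn, a rotation vector about the world's x, y, z in degrees. A call has 1 to 5 rows; each row shifts and turns the pose as measured when the row begins; what a row does not reach is not made up. A row lasts 1/12 s, in which the tool goes at most 41.7 mm and 7.16 degrees, less where a joint would pass 70% of its speed; a pose out of reach is approached as far as the arm can. A call is refused whole if a number of a shift passes 1 or a number of a turn 7.16, either way. A call with a gripper value outside its range is refused whole. The fingers move at their own pace and stop on an object; "force" is the grip in N (left out, the last holds). Time passes only in rows, so rows that do not move let the fingers close. It gives the time, the measured TCP pose, the force and the opening at its end, in the units of the state.
- sense(): the state, without advancing time (a new reading comes with each control period).
- snapshot(name): name is "scene" or "side" or "wrist"; returns the picture (384x512x3 uint8, blue, green, red); there is no depth.
- camera_info(name): a dict with "fx", "fy", "cx", "cy" (pixels), "rvec" (rotation vector, rad) and "tvec" (3), from world to camera coordinates, as OpenCV has them; the wrist camera has in their place "hand_eye" (4x4, takes a point from camera to tool coordinates, whose origin is the TCP and whose axes are the tool frame's). Camera axes: x right, y down, z forward; pixel columns grow to the right and rows downward; lengths in mm; the calibration is good to about 2 mm. The wrist camera is an equidistant fisheye: a pixel r from the principal point sees the ray r / f radians off the axis. A picture is of the moment at which its call begins: read the wrist's pose just before it. camera_info takes no time and is no camera call.
- hand_in(): hands the job in, once; it reports no verdict.
The state is a dict: "time": time; "joint_pos": joint angles; "qd": joint speeds; "joint_efforts": joint torques, N m; "tool_pos": TCP position; "tcp_rot": TCP orientation; "ft_force": force on the tool from outside, world axes, zero at the start; "wrist_torque": the same for the moment, N m; "finger_gap": finger opening in mm.
Only numpy, scipy, OpenCV 4.12 (cv2) and the standard library are available. Lean on these libraries where they do the work, as an engineer would, in place of code of your own. Each camera call takes 0.05 s, during which the arm holds its last target. There are 200 camera calls.

TASK

Get the flute stall's little kiln started: stand the relay fully down in the pocket of the relay socket, let go of it, and then swing the locking lever shut over it. Then press the start dial's paddle down with the fingers, past its first two clicks to the third and last one, and finish while still holding it there against its spring: do not let go. Leave the flutes and everything else on the bench where they are.

Things in the scene. Friction and masses are not known exactly. Their poses are not given: they have to be found in the camera images.
- relay: plain grey upright relay block, 40 (its x) by 28 (its y) by 52 mm tall, about 60 to 130 g, standing loose on the bench near the middle. Origin at the centre of its underside, z up. It may go into the pocket either way round (turned by half a turn is the same).
- socket: grey relay socket, a block fixed to the bench, 34 mm high, 120 by 100 mm (from -45 to +75 mm in its x, +-50 mm in its y). Origin on the bench straight below the centre of the pocket; its z is up. The only upright part on it is the lever's post and lever.
- pocket_floor (a point): centre of the floor of the socket's rectangular pocket, 10 mm above the bench; axes as the socket's. The pocket is 45 mm (x) by 33 mm (y), 24 mm deep, with a 4 mm chamfer at the mouth. The seated relay stands out 28 mm above the socket's top face, its top 62 mm above the bench.
- lever_hinge (a point): point on the upright hinge axis of the locking lever, 50 mm from the pocket's centre along the socket's +x, 66 mm above the bench (the underside of the lever's arm, 4 mm above the top of a seated relay). Axes as the socket's.
- lock_lever (a joint): angle of the flat steel locking lever about its upright hinge (rad). 0 = shut against a stop, the arm (16 mm wide, 8 thick) along the socket's -x from the hinge, over the relay; grows as it opens towards the socket's +y (1.57: arm along +y). Range 0 to 2.0, starts at 1.4 to 1.9. Stays where left (about 1 N at the knob to move). A relay standing over 4 mm too high blocks it.
- lever_knob (a point): middle of the black upright round knob on the lever's end, 14 mm in diameter and 22 mm tall from the arm's top face (74 to 96 mm above the bench); this point is 85 mm above the bench, 72 mm from the hinge axis. It can be pinched or pushed.
- dial_box: grey box with two upright cheeks carrying the start dial, fixed: base 120 by 90 by 30 mm (-50 to +70 mm in its x, +-45 in y), cheeks to 91 mm high (-20 to +40 mm in x), between them the dial's disc (radius 30, up to 105 mm high). Four small studs and a pointer on each cheek's side mark rest and the three clicks. Origin on the bench below the dial's axis; the paddle points to its -x, z up.
- dial_axis (a point): centre of the dial, 75 mm above the bench; the dial turns about this point's y axis. Axes as the dial box's.
- start_dial (a joint): angle of the spring-return start dial (rad). 0 = at rest, paddle 0.3 rad above level along the box's -x; grows as the paddle is pressed down. Light clicks at 0.25, 0.50 and 0.75, the last just before the stop (0.80). Springs back to 0 from any click when let go. Needs about 3 N down on the pad to start, up to 10 N between clicks, about 9 N to hold at the third.
- dial_pad (a point): centre of the top face of the black square rubber pad (34 by 34 by 10 mm) on the paddle's end, 85 mm along the paddle from the dial's axis and 5 mm above its centre line. Moves with the dial: about 105 mm above the bench at rest, 43 mm at the third click (paddle 0.45 rad below level). Press here from above with shut fingertips.
- flute_a: dark clay egg-shaped flute, 68 mm across, 80 mm tall, at the far middle; leave it. Origin under its centre.
- flute_b: dark clay egg-shaped flute, the same, at the near middle; leave it.
- flute_c: dark clay egg-shaped flute, the same, at the left; leave it.
- adapter: flat grey power adapter, 85 by 50 by 34 mm, at the right, not the relay; leave it. Origin under its centre.
- jar: amber glass jar, 60 mm across, 85 mm tall, far left; leave it.
- mug: white mug, 76 mm across, 85 mm tall, far right; leave it.
- spatula: spatula about 200 mm long, lying at the far left of the middle; leave it.
There are look-alikes about, which are no part of the job. What is shaped like the dial_box but green, pink or turquoise is not meant.

How it is judged:
By the outcome, as a careful person would: the job done as asked, in the order asked, and still so for the second after the job is handed in, while the arm keeps its last pose, push and grip.
It also fails if it takes over 72 s, if anything falls off the work surface, if the arm or the gripper's body presses on something with over 40 N, if the wrist force passes 120 N, or if a joint passes its speed limit or range.

## Working session

There is one attempt and no reset: what is moved stays moved. The work goes in short steps, Python scripts to look and compute and a tool call to move; the robot and the scene stay as the last step left them, time stands still between calls to the robot, and variables do not carry over. Pictures are saved under pics/ and viewed, about 8 in all and at most 12, crops included, and the job is handed in when it is done.

Besides the shell and the picture viewer there is one more tool, called by a JSON object that holds its "op" and its "data", one argument or row to a line. arm_command: Moves the arm, as the interface text tells. Its arguments: {"type":"object","properties":{"commands":{"type":"array"},"force":{"type":"number"}},"required":["commands"]}

```bash
mkdir -p pics; ls
python3 - <<'E'
from bench import *
import cv2,numpy as np
a=snapshot("scene");b=snapshot("side")
cv2.imwrite("pics/scene.png",a);cv2.imwrite("pics/side.png",b)
cv2.imwrite("pics/s1.png",cv2.resize(a,(800,600),interpolation=cv2.INTER_CUBIC))
cv2.imwrite("pics/s2.png",cv2.resize(b,(800,600),interpolation=cv2.INTER_CUBIC))
for n in("scene","side","wrist"):print(camera_info(n))
print(sense(),nose_length)
E
```

```text
pics
{'fx': 358.73135778424347, 'fy': 358.73135778424347, 'cx': 250.70000256383585, 'cy': 187.59093781230382, 'rvec': array([ 2.05453949,  1.73734243, -0.50317914]), 'tvec': array([ -72.84630919, -395.41030668, 1217.79368335])}
{'fx': 401.42752338374964, 'fy': 401.42752338374964, 'cx': 252.75177646722645, 'cy': 191.20165693928084, 'rvec': array([ 0.09250699, -2.71639095,  1.44823738]), 'tvec': array([ 492.93023174,   96.82833322, 1096.53218097])}
{'fx': 297.3186396354542, 'fy': 297.3186396354542, 'cx': 255.0011628000327, 'cy': 190.71872440141183, 'hand_eye': array([[ 9.99999798e-01,  6.28780606e-04, -8.90270890e-05,
         1.85900936e-01],
       [ 2.59744385e-04, -2.77047515e-01,  9.60856184e-01,
        -1.60976503e+02],
       [ 5.79503000e-04, -9.60856014e-01, -2.77047622e-01,
         6.94323944e+01],
       [ 0.00000000e+00,  0.00000000e+00,  0.00000000e+00,
         1.00000000e+00]])}
{'time': 0.1, 'joint_pos': array([-7.36480292e+01,  7.51030157e+00,  8.53237285e+01,  3.43416390e-04,
        8.72635110e+01, -4.89271030e+00]), 'qd': array([-0.06904133, -0.0047992 , -0.17752044,  0.00905373,  0.05015784,
        0.06062949]), 'joint_efforts': array([ 1.85353019e-03, -5.70950246e+01, -5.01942694e+01, -1.29106165e-04,
        8.19966051e-03,  2.52808172e-05]), 'tool_pos': array([ 217.28418055, -558.69281054,  211.54777635]), 'tcp_rot': array([-89.99133895,   0.09715638, -68.75532823]), 'ft_force': array([-0.45568791, -0.15057109,  0.54944744]), 'wrist_torque': array([-0.01303466,  0.04062693,  0.02589852]), 'finger_gap': 85.41612896911184} 19.0
```

View pics/s1.png

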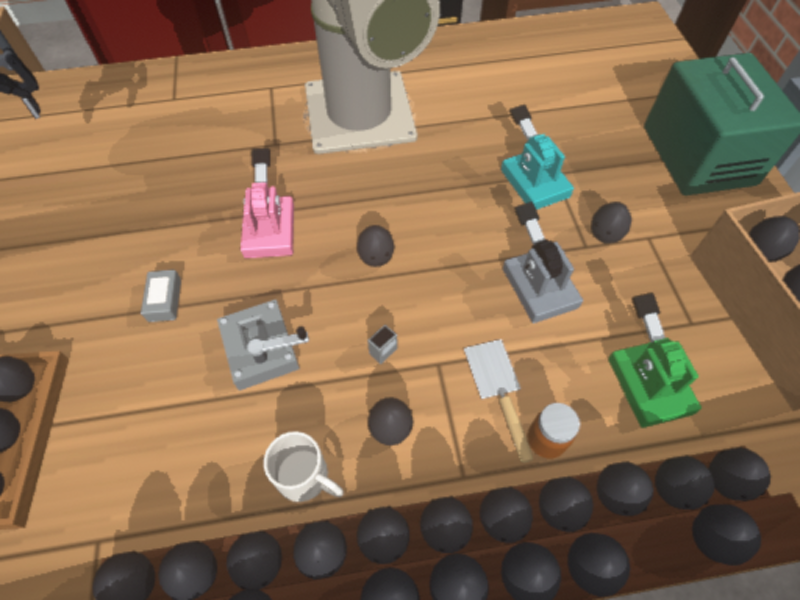

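View pics/s2.png

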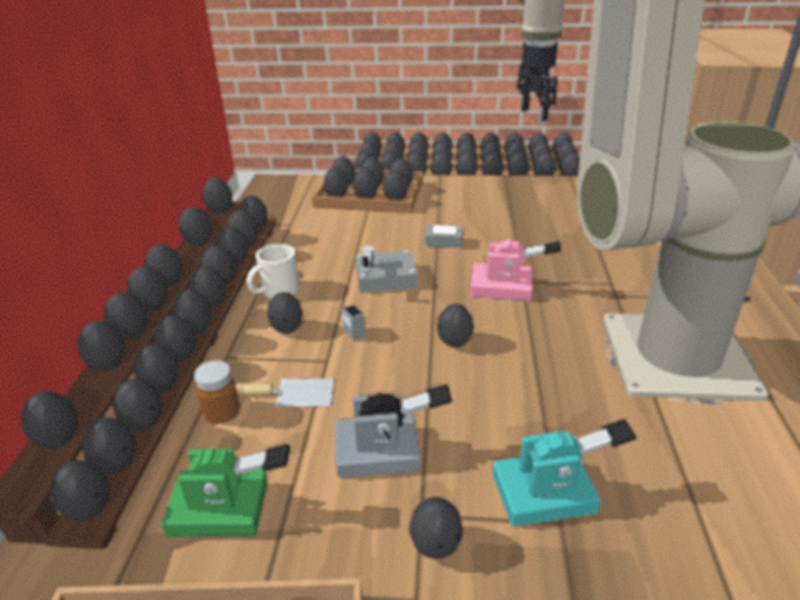

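The scene view shows the relay at about (383,343), the grey socket at (258,343) with its knob at (302,334), and the grey dial box at (543,275) with its pad at (528,214), all in 800x600 px. The pink, turquoise and green boxes are decoys.

```bash
cat > h.py <<'E'
from bench import *
import cv2,numpy as np
from scipy.spatial.transform import Rotation as Ro
def ray(cam,uv,T=None):
    c=camera_info(cam)
    u=(uv[0]-c["cx"])/c["fx"];v=(uv[1]-c["cy"])/c["fy"]
    if cam=="wrist":
        p,R=T; H=c["hand_eye"]; r=np.hypot(u,v); k=np.sin(r)/max(r,1e-9)
        d=np.array([u*k,v*k,np.cos(r)]); return p+R@H[:3,3],R@H[:3,:3]@d
    R=cv2.Rodrigues(c["rvec"])[0]
    return -R.T@c["tvec"],R.T@np.array([u,v,1])
def plane(cam,uv,z,T=None):
    o,d=ray(cam,uv,T); return o+d*(z-o[2])/d[2]
def cross(r1,r2):
    A=np.stack([r1[1],-r2[1]],1); t=np.linalg.lstsq(A,r2[0]-r1[0],rcond=None)[0]
    a=r1[0]+t[0]*r1[1];b=r2[0]+t[1]*r2[1]; return (a+b)/2,np.linalg.norm(a-b)
def pose():
    s=sense(); return s["tool_pos"],Ro.from_euler("xyz",s["tcp_rot"],degrees=True).as_matrix()
def proj(P,T):
    c=camera_info("wrist");H=c["hand_eye"];p,R=T
    q=H[:3,:3].T@(R.T@(np.array(P)-p)-H[:3,3]); th=np.arccos(q[2]/np.linalg.norm(q)); n=np.hypot(q[0],q[1])
    return c["cx"]+c["fx"]*th*q[0]/n, c["cy"]+c["fy"]*th*q[1]/n
def look(n):
    T=pose(); im=snapshot("wrist"); cv2.imwrite(f"pics/{n}.png",im); np.savez(f"pics/{n}.npz",p=T[0],R=T[1])
    cv2.imwrite(f"pics/{n}b.png",cv2.resize(im,(800,600),interpolation=cv2.INTER_CUBIC))
def load(n):
    f=np.load(f"pics/{n}.npz"); return f["p"],f["R"]
E
python3 - <<'E'
from h import *
k=.64
for n,u,z in [("relay",(383,335),52),("knob",(302,333),90),("pad",(528,213),105),("hinge",(256,347),74),
 ("sockTL",(221,321),34),("TR",(278,301),34),("BR",(298,369),34),("BL",(237,379),34),
 ("boxL",(504,262),30),("boxR",(581,298),30),("boxB",(541,312),30)]:
    print(n,plane("scene",np.array(u)*k,z).round())
print("padX",cross(ray("scene",np.array((528,213))*k),ray("side",np.array((438,395))*k)))
print("relayX",cross(ray("scene",np.array((383,335))*k),ray("side",np.array((352,312))*k)))
E
```

```text
relay [574. -33.  52.]
knob [ 569. -154.   90.]
pad [417. 236. 105.]
hinge [ 572. -226.   74.]
sockTL [ 494. -289.   34.]
TR [ 472. -195.   34.]
BR [ 600. -171.   34.]
BL [ 601. -265.   34.]
boxL [458. 196.  30.]
boxR [550. 302.  30.]
boxB [565. 229.  30.]
padX (array([412.96859834, 237.62627653, 100.84706482]), np.float64(2.3208152871972136))
relayX (array([573.69366033, -32.73439956,  49.86564015]), np.float64(2.3450950841103557))
```

{"op": "arm_command", "data": {
  "commands": [
    [100, [0.9, 0.9, 0.1], [0, 0, 7]],
    [100, [0.9, 0.9, 0.1], [0, 0, 7]],
    [100, [0.9, 0.9, 0.1], [0, 0, 7]],
    [100, [0.9, 0.9, 0.1], [0, 0, 7]],
    [100, [0.9, 0.9, 0.1], [0, 0, 7]]
  ]
}}

```text
time: 0.52
tool_pos: [348.5, -421.9, 222.2]
tcp_rot: [-90.0, 0.5, -33.4]
ft_force: [0.9, -0.4, -0.8]
finger_gap: 85.5
```

{"op": "arm_command", "data": {
  "commands": [
    [100, [0.9, 0.9, 0.1], [0, 0, 7]],
    [100, [0.9, 0.9, 0.1], [0, 0, 7]],
    [100, [0.9, 0.9, 0.1], [0, 0, 7]],
    [100, [0.9, 0.9, 0.1], [0, 0, 7]],
    [100, [0.9, 0.9, 0.1], [0, 0, 7]]
  ]
}}

```text
time: 0.93
tool_pos: [487.4, -278.2, 235.8]
tcp_rot: [-90.0, 0.6, 2.5]
ft_force: [1.1, -1.5, -0.6]
finger_gap: 85.3
```

{"op": "arm_command", "data": {
  "commands": [
    [100, [0.9, 0.9, 0.1], [0, 0, 0]],
    [100, [0.5, 0.5, 0], [0, 0, 0]],
    [100, [0, 0, 0], [0, 0, 0]],
    [100, [0, 0, 0], [0, 0, 0]]
  ]
}}

```text
time: 1.27
tool_pos: [535.2, -226.1, 237.8]
tcp_rot: [-89.8, 0.6, 3.5]
ft_force: [0.5, 0.5, 0.4]
finger_gap: 85.4
```

Run:
```python
from h import *
look("w1"); print(pose()[0],sense()["tcp_rot"])
```

```text
[ 534.92078449 -226.24458885  237.56964826] [-89.75663225   0.63968942   3.50731874]
```

View pics/w1b.png

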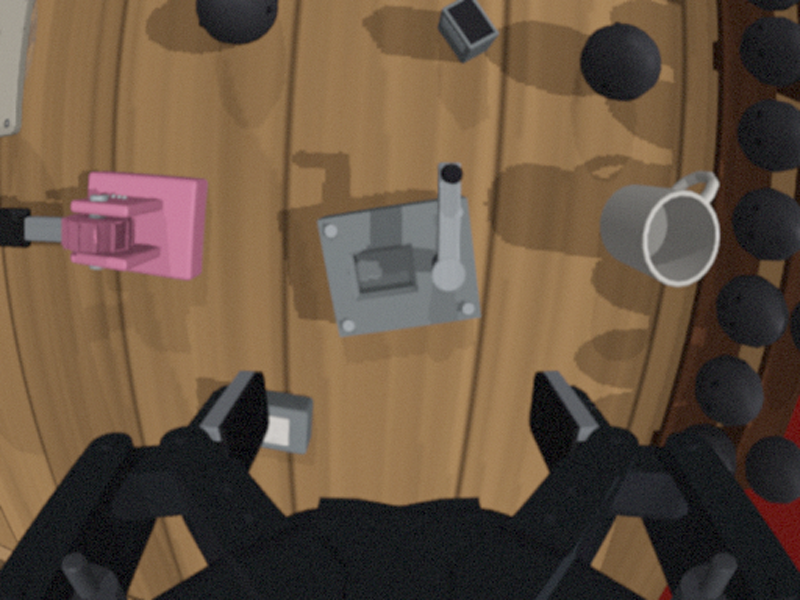

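The wrist view shows the socket with corners at (319,218), (465,198), (480,316) and (340,335). The pocket mouth is around (386,270), the hinge at (449,272), the knob at (451,173), and the relay's dark top around (469,20).

Run:
```python
from h import *
T=load("w1");k=.64
P=lambda u,z:plane("wrist",np.array(u)*k,z,T)[:2]
C=np.array([P(u,34) for u in[(319,218),(465,198),(480,316),(340,335)]])
print(C.round(1)); x=(C[1]-C[0]+C[2]-C[3])/2; y=(C[0]-C[3]+C[1]-C[2])/2
print("sizes",np.linalg.norm(x),np.linalg.norm(y),"ang",np.degrees(np.arctan2(x[1],x[0])),np.degrees(np.arctan2(-y[0],y[1])))
a=np.degrees(np.arctan2(x[1],x[0])); ux=x/np.linalg.norm(x)
print("pocket from corners",C.mean(0)-15*ux)
Q=np.array([P(u,34) for u in[(354,252),(413,244),(417,291),(358,298)]]);print("pocket mouth",Q.mean(0))
h=P((449,272),76);print("hinge",h,h-50*ux)
kn=P((451,173),96);print("knob",kn,np.linalg.norm(kn-h))
```

```text
[[ 467.2 -198.7]
 [ 581.4 -175.7]
 [ 603.1 -271.7]
 [ 487.2 -296.2]]
sizes 117.51323867055835 98.94743365274563 ang 11.668636966419957 12.177628582698585
pocket from corners [ 520.02461564 -238.58005892]
pocket mouth [ 522.45926121 -239.09550175]
hinge [ 568.89587018 -226.99376818] [ 519.92918682 -237.10633068]
knob [ 562.60107908 -156.90283939] 70.37302532457093
```

{"op": "arm_command", "data": {
  "commands": [
    [100, [0.3, 0.9, -0.2], [0, 0, 0]],
    [100, [0.3, 0.9, -0.2], [0, 0, 0]],
    [100, [0.3, 0.9, -0.2], [0, 0, 0]],
    [100, [0.3, 0.9, -0.2], [0, 0, 0]],
    [100, [0.2, 0.9, -0.2], [0, 0, 0]]
  ]
}}

```text
time: 1.73
tool_pos: [573.3, -99.5, 206.8]
tcp_rot: [-90.0, 0.7, 2.5]
ft_force: [0.9, 0.6, 0.2]
finger_gap: 85.3
```

{"op": "arm_command", "data": {
  "commands": [
    [100, [0, 0.8, -0.2], [0, 0, 0]],
    [100, [0, 0.4, 0], [0, 0, 0]],
    [100, [0, 0, 0], [0, 0, 0]],
    [100, [0, 0, 0], [0, 0, 0]]
  ]
}}

```text
time: 2.07
tool_pos: [570.7, -62.9, 198.1]
tcp_rot: [-90.0, 1.0, 2.4]
ft_force: [-0.3, -0.1, -0.5]
finger_gap: 85.2
```

Run:
```python
from h import *
look("w2"); print(pose()[0],sense()["tcp_rot"])
```

```text
[570.81750932 -63.19567571 198.31830532] [-89.97519497   0.94715757   2.35283724]
```

View pics/w2b.png

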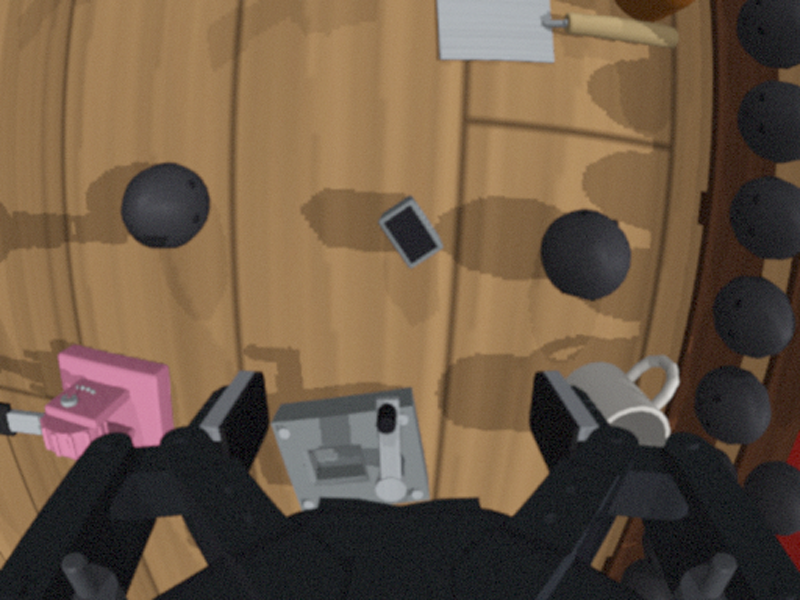

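Relay top corners are at about (411,197), (443,241), (413,266) and (379,226), with the long axis running lower right. Pocket centre is about (520.5,-238), socket yaw about 11.9°.

Run:
```python
from h import *
T=load("w2");im=cv2.imread("pics/w2.png")
g=im.max(2); roi=np.zeros_like(g); roi[120:175,235:290]=1
m=((g<60)&(roi>0)).astype(np.uint8)
c=max(cv2.findContours(m,0,2)[0],key=cv2.contourArea)
W=np.array([plane("wrist",p[0].astype(float),52,T)[:2] for p in c],np.float32)
print("dark",cv2.minAreaRect(W))
# whole relay: greyish vs wood (low saturation)
hsv=cv2.cvtColor(im,cv2.COLOR_BGR2HSV); m=((hsv[...,1]<90)&(roi>0)).astype(np.uint8)
c=max(cv2.findContours(m,0,2)[0],key=cv2.contourArea)
W=np.array([plane("wrist",p[0].astype(float),52,T)[:2] for p in c],np.float32)
print("grey",cv2.minAreaRect(W))
C=[plane("wrist",np.array(u)*.64,52,T)[:2].round(1) for u in[(411,197),(443,241),(413,266),(379,226)]];print(C,np.mean(C,0))
```

```text
dark ((574.0081176757812, -36.81935119628906), (19.846529006958008, 31.857337951660156), 36.334781646728516)
grey ((574.0585327148438, -35.43489074707031), (29.955848693847656, 42.713905334472656), 37.13037109375)
[array([573.5, -12.1]), array([596.3, -40.5]), array([577.1, -58.6]), array([553.2, -32.4])] [575.025 -35.9  ]
```

{"op": "arm_command", "data": {
  "commands": [
    [100, [0.1, 0.3, -0.3], [0, -0.5, 6.9]],
    [100, [0, 0.3, -0.4], [0, -0.4, 6.9]],
    [100, [0, 0.2, -0.4], [0, 0, 6.9]],
    [100, [0, 0.1, -0.4], [0, 0, 6.9]],
    [100, [0, 0, 0], [0, 0, 6.5]]
  ]
}}

```text
time: 2.53
tool_pos: [575.5, -45.7, 155.9]
tcp_rot: [-90.4, -0.3, 37.1]
ft_force: [-0.2, 0.3, -0.5]
finger_gap: 85.4
```

{"op": "arm_command", "data": {
  "commands": [
    [100, [0, 0, 0], [0, 0, 0]],
    [100, [0, 0, 0], [0, 0, 0]]
  ]
}}

```text
time: 2.7
tool_pos: [575.2, -49.0, 156.0]
tcp_rot: [-90.5, -0.3, 37.1]
ft_force: [0.4, 0.7, 0.2]
finger_gap: 85.2
```

{"op": "arm_command", "data": {
  "commands": [
    [100, [0, 0.4, -0.5], [0.2, 0.5, 0]],
    [100, [0, 0, -0.7], [0, 0, 0]],
    [100, [0, 0, -0.7], [0, 0, 0]],
    [100, [0, 0, -0.5], [0, 0, 0]],
    [100, [0, 0, 0], [0, 0, 0]]
  ]
}}

```text
time: 3.12
tool_pos: [577.7, -38.4, 82.9]
tcp_rot: [-90.2, -0.2, 35.7]
ft_force: [-0.8, -0.0, -0.2]
finger_gap: 84.8
```

Run:
```python
from h import *
look("w3"); T=load("w3"); print(T[0],sense()["tcp_rot"])
im=cv2.imread("pics/w3.png")
g=im.max(2);u,v=map(int,proj([574.3,-36,52],T));print(u,v)
cv2.imwrite("pics/w3c.png",cv2.resize(im[max(0,v-90):v+90,u-120:u+120],None,fx=3,fy=3));print(u-120,max(0,v-90))
```

```text
[577.6908838  -38.40391867  82.91876502] [-90.26506911  -0.27972494  35.73802428]
254 206
134 116
```

View pics/w3c.png

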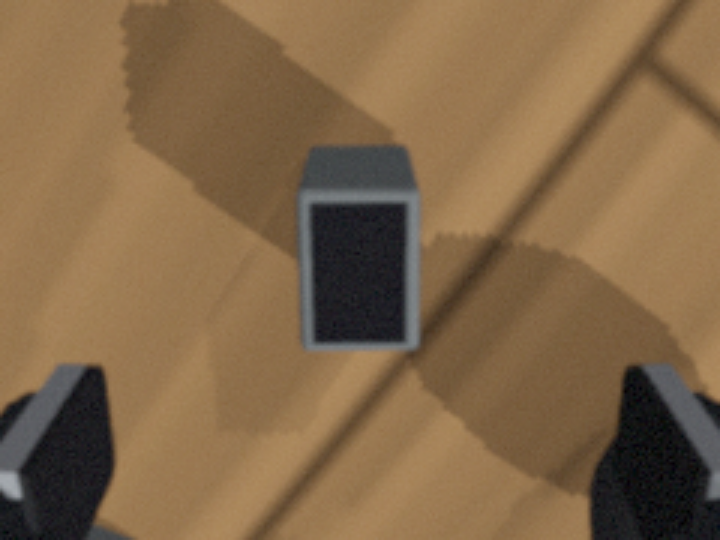

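Relay top in the crop has corners (299,190), (415,190), (420,349) and (303,349), nearly square to the jaws.

Run:
```python
from h import *
T=load("w3")
C=np.array([plane("wrist",(134+u/3,116+v/3),52,T)[:2] for u,v in[(299,190),(415,190),(420,349),(303,349)]])
l=C[0]-C[3]+C[1]-C[2]
print(C.round(1),C.mean(0),np.degrees(np.arctan2(l[1],l[0])),np.linalg.norm(l)/2,np.linalg.norm(C[1]-C[0]),sense()["tool_pos"])
```

```text
[[552.2 -28.5]
 [573.1 -13.5]
 [597.2 -43.7]
 [574.8 -59.7]] [574.32798487 -36.37863723] 127.2124746900127 38.506474053808546 25.720976595941085 [578.10320062 -38.45593182  84.21690096]
```

{"op": "arm_command", "data": {
  "commands": [
    [100, [-0.13, 0.07, -0.6], [0.2, 0.4, 1.5]],
    [100, [0, 0, -0.5], [0, 0, 0]],
    [100, [0, 0, 0], [0, 0, 0]],
    [100, [0, 0, 0], [0, 0, 0]]
  ]
}}

```text
time: 3.5
tool_pos: [577.0, -36.2, 54.4]
tcp_rot: [-90.0, -0.3, 36.9]
ft_force: [0.1, -0.3, 0.1]
finger_gap: 85.3
```

{"op": "arm_command", "data": {
  "commands": [
    [100, [-0.1, 0, -0.25], [0, 0, 0]],
    [100, [0, 0, 0], [0, 0, 0]],
    [60, [0, 0, 0], [0, 0, 0]],
    [30, [0, 0, 0], [0, 0, 0]],
    [15, [0, 0, 0], [0, 0, 0]]
  ],
  "force": 40
}}

```text
time: 3.92
tool_pos: [577.0, -36.5, 51.5]
tcp_rot: [-90.3, -0.6, 36.7]
ft_force: [0.6, -0.1, 0.9]
finger_gap: 51.5
```

{"op": "arm_command", "data": {
  "commands": [
    [15, [0, 0, 0], [0, 0, 0]],
    [15, [0, 0, 0], [0, 0, 0]],
    [15, [0, 0, 0], [0, 0, 0]],
    [15, [0, 0, 0], [0, 0, 0]]
  ]
}}

```text
time: 4.25
tool_pos: [578.0, -36.7, 53.0]
tcp_rot: [-90.4, -0.6, 36.7]
ft_force: [-0.7, 0.6, -0.1]
finger_gap: 13.2
```

Run:
```python
from h import *
look("w4"); T=load("w4"); print(T[0],sense()["tcp_rot"])
cv2.imwrite("pics/sc4.png",snapshot("scene"))
```

```text
[578.01783086 -36.6975151   52.95188413] [-90.40930437  -0.64355094  36.73199363]
```

View pics/w4b.png

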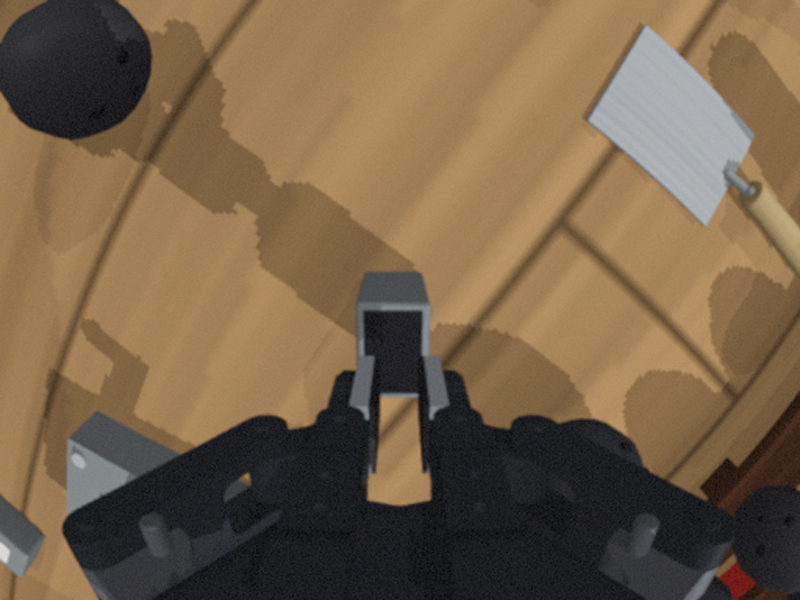

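Run:
```python
from h import *
T=load("w4");R=T[1]
rel=lambda u,z:(R.T@(plane("wrist",np.array(u)*.64,z,T)-T[0])).round(1)
for u in[(357,305),(430,305),(395,393)]:print(u,rel(u,52),plane("wrist",np.array(u)*.64,52,T))
print("far bottom edge",plane("wrist",np.array((392,273))*.64,0,T))
print("tcp px",np.array(proj(T[0],T))/.64, "tip px",np.array(proj(T[0]+R@[0,19,0],T))/.64)
print("expected relay centre px",np.array(proj([574.3,-36.4,52],T))/.64, sense()["finger_gap"])
```

```text
(357, 305) [-16.    0.6  21.1] [552.60125271 -29.29664575  52.        ]
(430, 305) [10.7  0.9 21.1] [573.98142854 -13.4325308   52.        ]
(395, 393) [ -2.2   1.  -15. ] [585.26681472 -50.02374707  52.        ]
far bottom edge [562.98970184 -22.08038124   0.        ]
tcp px [400.64972891 359.1274218 ] tip px [400.45485975 340.84323207]
expected relay centre px [393.19472109 352.17700085] 12.484534853279374
```

```bash
python3 - <<'E'
from h import *
for n,hx,ys in(("w1",42.5,(6,-20)),("w4",6.3,(19,0,-20)),("w4",14,(19,0,-20))):
    T=load(n)
    for y in ys:
        for z in(11,-11):print(n,hx,y,z,[(np.array(proj(T[0]+T[1]@[s*hx,y,z],T))/.64).round() for s in(-1,1)])
E
python3 - <<'E'
import cv2
im=cv2.imread("pics/w4.png")
cv2.imwrite("pics/w4d.png",cv2.resize(im[160:330,180:330],None,fx=3.5,fy=3.5,interpolation=cv2.INTER_CUBIC))
E
```

```text
w1 42.5 6 11 [array([291., 326.]), array([510., 326.])]
w1 42.5 6 -11 [array([295., 377.]), array([505., 377.])]
w1 42.5 -20 11 [array([275., 351.]), array([527., 351.])]
w1 42.5 -20 -11 [array([281., 408.]), array([520., 408.])]
w4 6.3 19 11 [array([385., 316.]), array([416., 316.])]
w4 6.3 19 -11 [array([386., 365.]), array([415., 365.])]
w4 6.3 0 11 [array([384., 332.]), array([418., 332.])]
w4 6.3 0 -11 [array([384., 385.]), array([417., 385.])]
w4 6.3 -20 11 [array([382., 353.]), array([420., 353.])]
w4 6.3 -20 -11 [array([383., 411.]), array([419., 411.])]
w4 14 19 11 [array([366., 316.]), array([435., 316.])]
w4 14 19 -11 [array([367., 365.]), array([433., 365.])]
w4 14 0 11 [array([363., 332.]), array([439., 332.])]
w4 14 0 -11 [array([364., 385.]), array([437., 385.])]
w4 14 -20 11 [array([358., 353.]), array([443., 353.])]
w4 14 -20 -11 [array([361., 411.]), array([441., 411.])]
```

View pics/w4d.png

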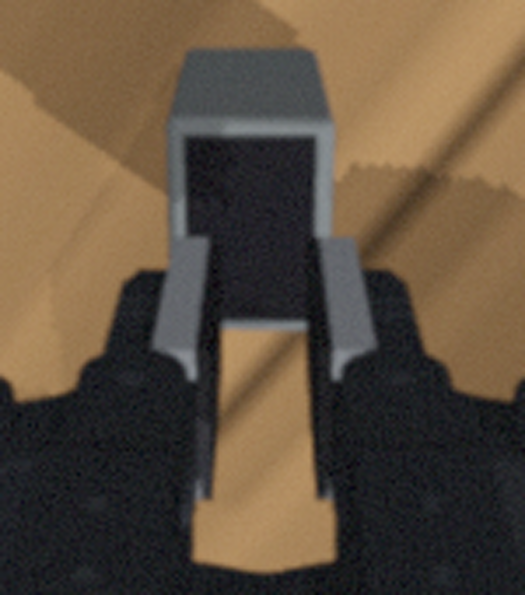

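The relay has not moved: its top corners are where they were. The fingers closed above it. The projection puts the real fingertips about 40 mm farther back than the nominal nose. I'll open, correct the position and descend while watching the force.

{"op": "arm_command", "data": {
  "commands": [
    [60, [-0.12, 0.02, 0], [0.2, 0.6, 0.5]],
    [60, [-0.05, 0, 0], [0, 0, 0]],
    [60, [-0.05, 0, -0.2], [0, 0, 0]],
    [60, [-0.02, 0, -0.4], [0, 0, 0]]
  ]
}}

```text
time: 4.68
tool_pos: [572.2, -36.3, 36.6]
tcp_rot: [-90.0, -0.4, 37.3]
ft_force: [0.9, 0.3, -0.3]
finger_gap: 51.3
```

{"op": "arm_command", "data": {
  "commands": [
    [60, [-0.05, 0, -0.2], [0, 0, 0]],
    [60, [0, 0, 0], [0, 0, 0]]
  ]
}}

```text
time: 4.85
tool_pos: [568.1, -36.0, 26.3]
tcp_rot: [-89.8, -0.2, 37.3]
ft_force: [-0.2, -0.0, -0.3]
finger_gap: 51.4
```

{"op": "arm_command", "data": {
  "commands": [
    [60, [0.2, 0, 0], [0, 0, 0]],
    [60, [0, 0, 0], [0, 0, 0]],
    [60, [0, 0, 0], [0, 0, 0]]
  ]
}}

```text
time: 5.1
tool_pos: [573.2, -35.8, 24.4]
tcp_rot: [-89.7, -0.1, 37.3]
ft_force: [0.1, -0.2, -0.2]
finger_gap: 51.3
```

Run:
```python
from h import *
look("w5"); T=load("w5"); print(T[0],sense()["tcp_rot"],sense()["ft_force"])
im=cv2.imread("pics/w5.png")
cv2.imwrite("pics/w5d.png",cv2.resize(im[140:330,140:370],None,fx=3,fy=3,interpolation=cv2.INTER_CUBIC))
```

```text
[573.19108951 -35.81334053  24.3562131 ] [-89.70745381  -0.1298235   37.27918484] [-1.17626524 -0.4361633   1.01658847]
```

View pics/w5d.png

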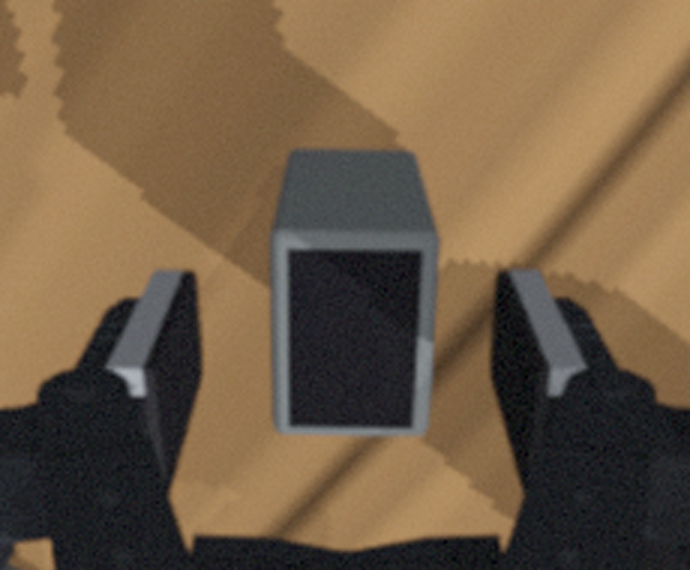

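The pads straddle the relay, centred, with their tips at about z = 45. That confirms the roughly 40 mm offset, so I'll go down further with force checks.

{"op": "arm_command", "data": {
  "commands": [
    [60, [0.03, 0, -0.2], [0, 0, 0]],
    [60, [0, 0, 0], [0, 0, 0]]
  ]
}}

```text
time: 5.32
tool_pos: [575.2, -35.9, 18.8]
tcp_rot: [-89.8, -0.2, 37.3]
ft_force: [0.0, 0.1, 0.4]
finger_gap: 51.3
```

{"op": "arm_command", "data": {
  "commands": [
    [60, [0.03, 0, -0.2], [0, 0, 0]],
    [60, [0, 0, 0], [0, 0, 0]]
  ]
}}

```text
time: 5.48
tool_pos: [576.4, -36.0, 12.5]
tcp_rot: [-89.8, -0.2, 37.3]
ft_force: [-1.1, 0.6, -0.5]
finger_gap: 51.7
```

{"op": "arm_command", "data": {
  "commands": [
    [40, [-0.07, 0, -0.05], [0, 0, 0]],
    [20, [0, 0, 0], [0, 0, 0]],
    [20, [0, 0, 0], [0, 0, 0]],
    [20, [0, 0, 0], [0, 0, 0]],
    [20, [0, 0, 0], [0, 0, 0]]
  ],
  "force": 40
}}

```text
time: 5.9
tool_pos: [574.1, -35.9, 10.6]
tcp_rot: [-89.8, -0.2, 37.3]
ft_force: [0.8, 0.7, -2.1]
finger_gap: 27.0
```

{"op": "arm_command", "data": {
  "commands": [
    [20, [0, 0, 0], [0, 0, 0]],
    [20, [0, 0, 0], [0, 0, 0]]
  ]
}}

```text
time: 6.07
tool_pos: [573.9, -35.9, 10.6]
tcp_rot: [-89.8, -0.2, 37.3]
ft_force: [-0.3, -0.3, 0.3]
finger_gap: 27.3
```

{"op": "arm_command", "data": {
  "commands": [
    [20, [0, 0, 0.7], [0, 0, 0]],
    [20, [0, 0, 0.9], [0, 0, 0]],
    [20, [0, 0, 0.9], [0, 0, 7]],
    [20, [0, 0, 0.8], [0, 0, 7]],
    [20, [0, 0, 0.6], [0, 0, 7]]
  ]
}}

```text
time: 6.48
tool_pos: [566.7, -35.0, 124.1]
tcp_rot: [-89.2, 0.4, 58.6]
ft_force: [0.1, 0.1, -0.1]
finger_gap: 27.5
```

{"op": "arm_command", "data": {
  "commands": [
    [20, [-0.2, -0.8, 0.2], [0, 0, 7]],
    [20, [-0.2, -0.9, 0], [0, 0, 7]],
    [20, [-0.3, -0.9, 0], [0, 0, 7]],
    [20, [-0.3, -0.9, 0], [0, 0, 7]],
    [20, [-0.3, -0.9, 0], [0, 0, 7]]
  ]
}}

```text
time: 6.9
tool_pos: [532.0, -166.4, 139.1]
tcp_rot: [-89.8, 0.3, 94.5]
ft_force: [1.1, 0.5, -0.9]
finger_gap: 27.2
```

{"op": "arm_command", "data": {
  "commands": [
    [20, [-0.1, -0.9, 0], [0, 0, 6]],
    [20, [-0.1, -0.9, -0.3], [0, 0, 1.4]],
    [20, [-0.1, -0.5, -0.3], [0, 0, 0]],
    [20, [0, 0, 0], [0, 0, 0]],
    [20, [0, 0, 0], [0, 0, 0]]
  ]
}}

```text
time: 7.32
tool_pos: [520.3, -244.4, 122.0]
tcp_rot: [-89.9, 0.4, 102.5]
ft_force: [0.2, 1.5, -0.8]
finger_gap: 26.6
```

Run:
```python
from h import *
look("w6"); T=load("w6"); print(T[0],sense()["tcp_rot"],sense()["ft_force"])
```

```text
[ 520.25184065 -244.43353468  121.95369873] [-89.87473688   0.43519451 102.51058969] [-0.86658738  0.13821905 -1.46566336]
```

View pics/w6b.png

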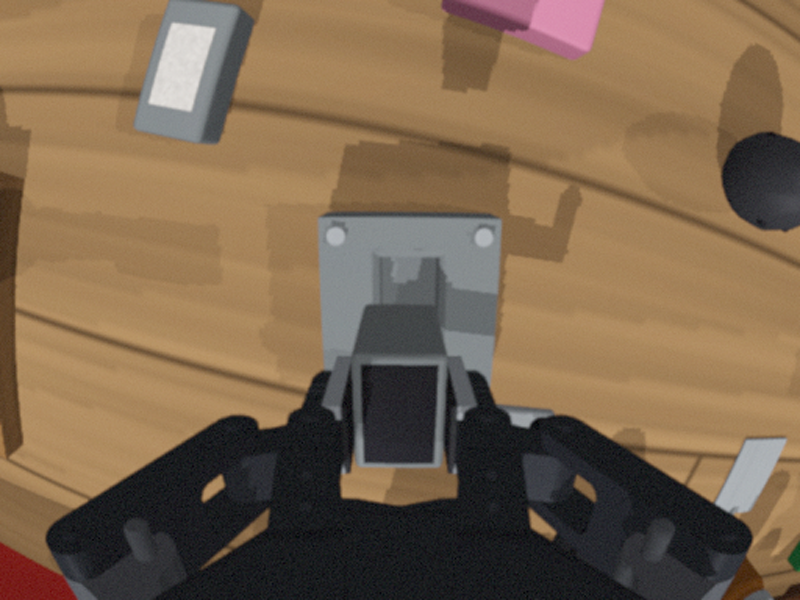

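The relay is held upright over the socket. The socket's far top edge runs (319,219)–(500,219), the pocket mouth's far edge is about (373..443,250), and the relay's top spans (352,357)–(443,466).

Run:
```python
from h import *
T=load("w6");k=.64
P=lambda u,z:plane("wrist",np.array(u)*k,z,T)[:2]
a,b=P((320,219),34),P((500,219),34); d=a-b
print(a,b,np.linalg.norm(d),"yaw jaws",np.degrees(np.arctan2(d[1],d[0])))
uy=(b-a)/np.linalg.norm(d); uy=uy if uy[1]>0 else -uy; ux=np.array([uy[1],-uy[0]])
print("pocket from edge",(a+b)/2+45*ux, "soc yaw",np.degrees(np.arctan2(ux[1],ux[0])))
m=(P((373,250),34)+P((443,250),34))/2;print("mouth edge mid",m,"pocket",m+(22.5+4)*ux, m+22.5*ux,np.linalg.norm(P((373,250),34)-P((443,250),34)))
C=np.array([P(u,163.4) for u in[(352,357),(446,357),(443,466),(358,466)]]);print("relay",C.mean(0),C)
w=(C[0]-C[3]+C[1]-C[2]);print("relay long dir",np.degrees(np.arctan2(*w[::-1])))
bt=np.array([P(u,111.4) for u in[(367,306),(437,306)]]);print("relay bottom far edge",bt,bt.mean(0), bt.mean(0)+20*ux)
```

```text
[ 486.67523541 -296.37276322] [ 465.11568453 -200.96515262] 97.81322198228659 yaw jaws -77.26656113756226
pocket from edge [ 519.78873319 -238.75026012] soc yaw 12.733438862437744
mouth edge mid [ 493.18816035 -246.00607121] pocket [ 519.03642124 -240.16506028] [ 515.13479696 -241.04672231] 38.11783650196577
relay [ 519.7498076  -244.05917388] [[ 504.22316493 -261.26739745]
 [ 498.42634757 -235.54304878]
 [ 535.21532176 -226.64827606]
 [ 541.13439613 -252.77797323]]
relay long dir -166.72782944911327
relay bottom far edge [[ 504.95173453 -260.61070942]
 [ 499.02125978 -234.18126918]] [ 501.98649715 -247.3959893 ] [ 521.49461859 -242.98767917]
```

{"op": "arm_command", "data": {
  "commands": [
    [20, [0, 0.17, -0.3], [0, 0, -0.3]],
    [20, [0, 0, -0.7], [0, 0, 0]],
    [20, [0, 0, -0.7], [0, 0, 0]],
    [20, [0, 0, -0.4], [0, 0, 0]],
    [20, [0, 0, 0], [0, 0, 0]]
  ]
}}

```text
time: 7.78
tool_pos: [523.0, -233.3, 58.0]
tcp_rot: [-90.1, 0.5, 102.3]
ft_force: [-0.4, -0.1, -0.7]
finger_gap: 27.6
```

{"op": "arm_command", "data": {
  "commands": [
    [20, [0, 0, 0], [0, 0, 0]],
    [20, [0, 0, 0], [0, 0, 0]]
  ]
}}

```text
time: 7.95
tool_pos: [522.9, -231.2, 57.6]
tcp_rot: [-90.1, 0.4, 102.4]
ft_force: [-0.8, 0.5, -1.2]
finger_gap: 27.1
```

{"op": "arm_command", "data": {
  "commands": [
    [20, [-0.09, -0.25, 0], [0, 0, -0.3]],
    [20, [0, 0, 0], [0, 0, 0]],
    [20, [0, 0, 0], [0, 0, 0]]
  ]
}}

```text
time: 8.2
tool_pos: [521.8, -239.5, 60.5]
tcp_rot: [-90.2, 0.6, 102.2]
ft_force: [0.2, 0.2, -0.4]
finger_gap: 27.3
```

{"op": "arm_command", "data": {
  "commands": [
    [20, [0, 0, 0], [0, 0, 0]]
  ]
}}

```text
time: 8.28
tool_pos: [522.2, -240.2, 61.4]
tcp_rot: [-90.3, 0.6, 102.1]
ft_force: [0.6, -0.6, -0.1]
finger_gap: 27.0
```

{"op": "arm_command", "data": {
  "commands": [
    [20, [-0.08, 0.05, -0.4], [0.2, -0.5, 0]],
    [20, [0, 0, -0.15], [0, 0, 0]]
  ]
}}

```text
time: 8.45
tool_pos: [521.7, -240.1, 47.3]
tcp_rot: [-91.0, 0.7, 102.1]
ft_force: [-1.4, 0.6, -2.3]
finger_gap: 27.3
```

{"op": "arm_command", "data": {
  "commands": [
    [20, [0, 0, 0], [0, 0, 0]]
  ]
}}

```text
time: 8.53
tool_pos: [521.5, -240.3, 47.1]
tcp_rot: [-91.0, 0.7, 102.1]
ft_force: [0.3, 0.4, -0.9]
finger_gap: 27.4
```

{"op": "arm_command", "data": {
  "commands": [
    [20, [-0.06, 0.05, -0.15], [0.5, 1.1, 0]],
    [20, [0, 0, -0.2], [0, 0, 0]],
    [20, [0, 0, 0], [0, 0, 0]]
  ]
}}

```text
time: 8.78
tool_pos: [520.0, -239.1, 36.8]
tcp_rot: [-90.0, -0.0, 102.0]
ft_force: [-0.4, 0.3, -1.0]
finger_gap: 27.3
```

{"op": "arm_command", "data": {
  "commands": [
    [20, [0, 0, -0.25], [0, 0, 0]],
    [20, [0, 0, -0.2], [0, 0, 0]],
    [20, [0, 0, 0], [0, 0, 0]]
  ]
}}

```text
time: 9.03
tool_pos: [520.6, -239.2, 22.1]
tcp_rot: [-90.0, 0.0, 102.1]
ft_force: [0.2, 0.7, -1.9]
finger_gap: 27.2
```

{"op": "arm_command", "data": {
  "commands": [
    [20, [0, 0, -0.1], [0, 0, 0]],
    [20, [0, 0, 0], [0, 0, 0]]
  ]
}}

```text
time: 9.2
tool_pos: [521.5, -239.4, 21.0]
tcp_rot: [-90.0, 0.0, 102.1]
ft_force: [0.4, 0.4, -1.3]
finger_gap: 27.5
```

{"op": "arm_command", "data": {
  "commands": [
    [20, [-0.03, 0, -0.06], [0, 0, 0]],
    [20, [0, 0, -0.03], [0, 0, 0]]
  ]
}}

```text
time: 9.37
tool_pos: [522.0, -239.7, 20.4]
tcp_rot: [-90.2, 0.1, 102.1]
ft_force: [-6.8, 3.8, 10.9]
finger_gap: 27.2
```

{"op": "arm_command", "data": {
  "commands": [
    [30, [0, 0, 0], [0, 0, 0]],
    [50, [0, 0, 0], [0, 0, 0]],
    [60, [0, 0, 0], [0, 0, 0]],
    [60, [0, 0, 0.1], [0, 0, 0]],
    [60, [0, 0, 0.3], [0, 0, 0]]
  ]
}}

```text
time: 9.78
tool_pos: [520.5, -239.0, 30.8]
tcp_rot: [-90.0, -0.0, 102.1]
ft_force: [-0.3, 0.4, -0.3]
finger_gap: 51.2
```

The relay touched the floor (10.9 N up at TCP z 20.4, 20.6 expected) and is released. Next I go to the knob with the jaws turned tangential to its arc.

{"op": "arm_command", "data": {
  "commands": [
    [60, [0, 0, 0.7], [0, 0, 0]],
    [60, [0, 0, 0.9], [0, 0, -3]],
    [60, [0, 0, 0.9], [0, 0, -7]],
    [60, [0, 0, 0.7], [0, 0, -7]],
    [60, [0.1, 0.3, 0], [0, 0, -7]]
  ]
}}

```text
time: 10.2
tool_pos: [521.9, -230.3, 133.3]
tcp_rot: [-90.1, -0.2, 77.5]
ft_force: [0.7, -0.3, 0.6]
finger_gap: 51.1
```

{"op": "arm_command", "data": {
  "commands": [
    [60, [0.2, 0.4, 0], [0, 0, -7]],
    [60, [0.2, 0.4, 0], [0, 0, -7]],
    [60, [0.2, 0.4, 0], [0, 0, -7]],
    [60, [0.2, 0.4, 0], [0, 0, -7]],
    [60, [0.2, 0.4, 0], [0, 0, -7]]
  ]
}}

```text
time: 10.62
tool_pos: [555.2, -171.0, 142.2]
tcp_rot: [-90.6, -0.2, 41.7]
ft_force: [0.2, 0.2, -0.1]
finger_gap: 51.2
```

{"op": "arm_command", "data": {
  "commands": [
    [60, [0.1, 0.2, 0], [0, 0, -7]],
    [60, [0.1, 0.1, 0], [0, 0, -7]],
    [60, [0, 0, 0], [0, 0, -7]],
    [60, [0, 0, 0], [0, 0, -7]],
    [60, [0, 0, 0], [0, 0, 0]]
  ]
}}

```text
time: 11.03
tool_pos: [563.8, -158.3, 146.7]
tcp_rot: [-90.8, -0.5, 12.8]
ft_force: [-0.2, 1.1, 0.6]
finger_gap: 50.9
```

{"op": "arm_command", "data": {
  "commands": [
    [60, [-0.03, 0.05, -0.4], [0.7, 0.7, -4]],
    [60, [0, 0, -0.2], [0, 0, -4]],
    [60, [0, 0, 0], [0, 0, 0]],
    [60, [0, 0, 0], [0, 0, 0]]
  ]
}}

```text
time: 11.37
tool_pos: [563.9, -157.1, 131.4]
tcp_rot: [-90.0, -0.1, 5.5]
ft_force: [0.2, 0.4, -0.6]
finger_gap: 51.4
```

Run:
```python
from h import *
look("w7"); T=load("w7"); print(T[0],sense()["tcp_rot"])
im=cv2.imread("pics/w7.png"); u,v=proj([562.6,-156.9,96],T); print(u,v)
x0,y0=int(u)-35,int(v)-35; g=im.max(2)[y0:y0+70,x0:x0+70]
n,l,s,c=cv2.connectedComponentsWithStats((g<55).astype(np.uint8))
for i in range(1,n):
    if s[i,4]>30: print(s[i],(c[i]+[x0,y0]).round(1),plane("wrist",c[i]+[x0,y0],92,T).round(1))
cv2.imwrite("pics/w7d.png",cv2.resize(im[130:384,120:400],(784,711))[:600])
```

```text
[ 563.88507021 -157.09600345  131.38618143] [-9.00253570e+01 -8.13493952e-02  5.45016086e+00]
254.22502936764792 208.56018988079546
[ 28  20  18  24 331] [255.2 204.4] [ 563.1 -155.1   92. ]
```

View pics/w7d.png

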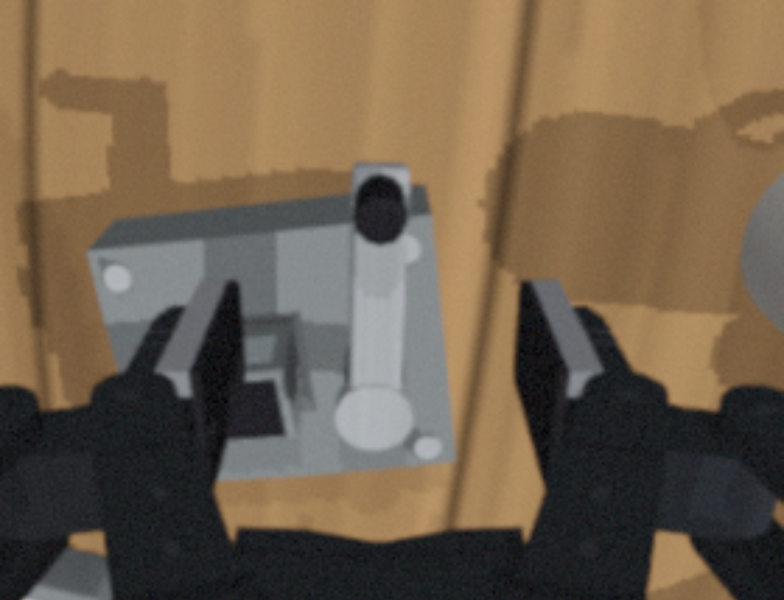

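The knob is centred between the pads at (563,-156) and the relay stands in the pocket. I'll descend onto the knob.

{"op": "arm_command", "data": {
  "commands": [
    [60, [0, 0.03, -0.5], [0, 0, 0]],
    [60, [0, 0, -0.6], [0, 0, 0]],
    [60, [0, 0, -0.5], [0, 0, 0]],
    [60, [0, 0, -0.2], [0, 0, 0]],
    [60, [0, 0, 0], [0, 0, 0]]
  ]
}}

```text
time: 11.83
tool_pos: [566.4, -157.5, 80.8]
tcp_rot: [-90.2, -0.5, 6.4]
ft_force: [-0.2, 0.1, 0.4]
finger_gap: 51.0
```

{"op": "arm_command", "data": {
  "commands": [
    [60, [0, 0, 0], [0, 0, 0]]
  ]
}}

```text
time: 11.92
tool_pos: [566.3, -157.6, 81.1]
tcp_rot: [-90.2, -0.5, 6.5]
ft_force: [-0.4, -0.6, 0.4]
finger_gap: 51.1
```

{"op": "arm_command", "data": {
  "commands": [
    [60, [-0.1, 0.05, -0.35], [0.1, 0.5, 0]],
    [60, [0, 0, -0.15], [0, 0, 0]],
    [45, [0, 0, 0], [0, 0, 0]],
    [25, [0, 0, 0], [0, 0, 0]],
    [10, [0, 0, 0], [0, 0, 0]]
  ],
  "force": 20
}}

```text
time: 12.33
tool_pos: [564.8, -156.6, 68.0]
tcp_rot: [-90.2, -0.1, 6.6]
ft_force: [-0.0, 0.2, -0.0]
finger_gap: 15.5
```

{"op": "arm_command", "data": {
  "commands": [
    [10, [0, 0, 0], [0, 0, 0]],
    [10, [0, 0, 0], [0, 0, 0]],
    [10, [0, 0, 0], [0, 0, 0]]
  ]
}}

```text
time: 12.58
tool_pos: [564.8, -156.6, 68.2]
tcp_rot: [-90.2, -0.1, 6.7]
ft_force: [0.5, 0.0, -1.5]
finger_gap: 12.4
```

{"op": "arm_command", "data": {
  "commands": [
    [10, [-0.29, -0.04, 0], [0, 0, 7]],
    [10, [-0.28, -0.07, 0], [0, 0, 7]],
    [10, [-0.27, -0.11, 0], [0, 0, 7]],
    [10, [-0.26, -0.14, 0], [0, 0, 7]]
  ]
}}

```text
time: 12.92
tool_pos: [532.2, -166.6, 68.2]
tcp_rot: [-90.2, -0.2, 35.2]
ft_force: [1.3, -3.1, -2.4]
finger_gap: 12.5
```

{"op": "arm_command", "data": {
  "commands": [
    [10, [-0.24, -0.16, 0], [0, 0, 7]],
    [10, [-0.22, -0.19, 0], [0, 0, 7]],
    [10, [-0.2, -0.22, 0], [0, 0, 7]],
    [10, [-0.17, -0.24, 0], [0, 0, 7]],
    [10, [-0.14, -0.26, 0], [0, 0, 7]]
  ]
}}

```text
time: 13.33
tool_pos: [502.7, -200.3, 68.2]
tcp_rot: [-90.4, -0.2, 71.0]
ft_force: [4.9, -1.3, -5.6]
finger_gap: 12.6
```

{"op": "arm_command", "data": {
  "commands": [
    [10, [-0.1, -0.28, 0], [0, 0, 7]],
    [10, [-0.06, -0.29, 0], [0, 0, 7]],
    [10, [-0.03, -0.29, 0], [0, 0, 7]],
    [10, [0.01, -0.29, 0], [0, 0, 6]],
    [10, [0.04, -0.29, 0], [0, 0, 5]]
  ]
}}

```text
time: 13.75
tool_pos: [498.7, -244.3, 68.2]
tcp_rot: [-90.6, -0.3, 104.2]
ft_force: [3.5, 10.6, -1.3]
finger_gap: 12.7
```

{"op": "arm_command", "data": {
  "commands": [
    [10, [0, -0.1, 0], [0, 0, 0]],
    [10, [0, -0.1, 0], [0, 0, 0]]
  ]
}}

```text
time: 13.92
tool_pos: [498.6, -244.2, 67.8]
tcp_rot: [-90.7, -1.1, 104.6]
ft_force: [-2.5, 18.3, 9.1]
finger_gap: 12.5
```

The lever is against its stop at (498.6,-244.2) with 18 N, against the predicted shut position of (498.5,-243.6). I'll release it and go to the dial.

{"op": "arm_command", "data": {
  "commands": [
    [30, [0, 0, 0], [0, 0, 0]],
    [50, [0, 0, 0], [0, 0, 0]],
    [60, [0, 0, 0.1], [0, 0, 0]],
    [60, [0, 0, 0.5], [0, 0, 0]],
    [60, [0, 0, 0.8], [0, 0, 0]]
  ]
}}

```text
time: 14.33
tool_pos: [495.6, -241.7, 106.3]
tcp_rot: [-90.4, -1.5, 104.6]
ft_force: [0.4, 0.3, 0.1]
finger_gap: 51.1
```

{"op": "arm_command", "data": {
  "commands": [
    [60, [0, 0, 0.8], [0, 0, 0]],
    [60, [0, 0, 0.8], [0, 0, -7]],
    [60, [0, 0.4, 0.3], [0, 0, -7]],
    [60, [-0.1, 0.8, 0], [0, 0, -7]],
    [60, [-0.1, 0.9, 0], [0, 0, -7]]
  ]
}}

```text
time: 14.75
tool_pos: [492.2, -185.1, 174.3]
tcp_rot: [-91.0, -1.0, 75.9]
ft_force: [0.3, 0.5, -0.6]
finger_gap: 51.1
```

{"op": "arm_command", "data": {
  "commands": [
    [30, [-0.15, 0.95, 0], [0, 0, -7]],
    [10, [-0.15, 0.95, 0], [0, 0, -7]],
    [0, [-0.15, 0.95, 0], [0, 0, -7]],
    [0, [-0.15, 0.95, 0], [0, 0, -7]],
    [0, [-0.15, 0.95, 0], [0, 0, -7]]
  ]
}}

```text
time: 15.17
tool_pos: [470.5, -41.8, 179.1]
tcp_rot: [-91.6, -1.0, 40.5]
ft_force: [-0.2, -0.3, -0.2]
finger_gap: 0.1
```

{"op": "arm_command", "data": {
  "commands": [
    [0, [-0.15, 0.95, 0], [0, 0, -7]],
    [0, [-0.15, 0.95, 0], [0, 0, -4]],
    [0, [-0.15, 0.95, 0], [0, 0, 0]],
    [0, [-0.15, 0.95, 0], [0, 0, 0]],
    [0, [-0.15, 0.95, 0], [0, 0, 0]]
  ]
}}

```text
time: 15.58
tool_pos: [447.9, 104.3, 182.8]
tcp_rot: [-92.0, -1.4, 28.7]
ft_force: [0.2, -0.8, 0.8]
finger_gap: -0.1
```

{"op": "arm_command", "data": {
  "commands": [
    [0, [-0.15, 0.95, 0], [0, 0, 0]],
    [0, [-0.15, 0.5, 0], [0, 0, 0]],
    [0, [0, 0, 0], [0, 0, 0]],
    [0, [0, 0, 0], [0, 0, 0]]
  ]
}}

```text
time: 15.92
tool_pos: [438.4, 154.3, 185.5]
tcp_rot: [-92.1, -1.7, 29.0]
ft_force: [0.4, -0.3, 0.3]
finger_gap: 0.0
```

Run:
```python
from h import *
look("w8"); T=load("w8"); print(T[0],sense()["tcp_rot"])
sc=snapshot("scene"); im=cv2.imread("pics/w8.png")
a=cv2.resize(im,(620,465)); b=cv2.resize(sc[170:260,125:215],(180,180),interpolation=cv2.INTER_CUBIC)
o=np.zeros((465,800,3),np.uint8); o[:,:620]=a; o[:180,620:]=b; cv2.imwrite("pics/w8d.png",o)
```

```text
[438.40334924 154.34256302 185.46035881] [-92.05049152  -1.71395414  28.98652591]
```

View pics/w8d.png

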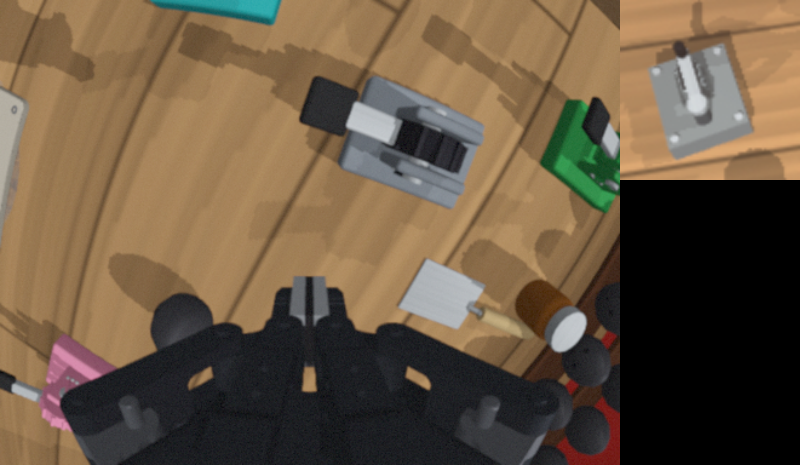

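The crop of the scene shows the lever lying shut over the pocket. In the wrist view the dial pad has corners at (319,76), (359,91), (345,133) and (302,121) (620-wide scale), the disc centre is about (432,147), and the shut fingertips' front edge is at v = 277.

Run:
```python
from h import *
T=load("w8");k=512/620
P=lambda u,z:plane("wrist",np.array(u)*k,z,T)[:2]
C=np.array([P(u,105) for u in[(319,76),(359,91),(345,133),(302,121)]])
print(C.round(1),C.mean(0),[np.linalg.norm(C[i]-C[i-1]).round(1) for i in range(4)])
d=P((432,147),105);v=d-C.mean(0);print("disc",d,np.linalg.norm(v),np.degrees(np.arctan2(v[1],v[0])))
e=P((483,124),91)-P((370,77),30)
b=np.array([P(u,30) for u in[(370,77),(341,170)]]);w=b[0]-b[1];print("box -x edge",b,np.linalg.norm(w),"box yaw",np.degrees(np.arctan2(-w[0],w[1])),"axis",b.mean(0))
for y in(0,-10,-20,-25,-30):print(y,[(np.array(proj(T[0]+T[1]@[s,y,11],T))/k).round() for s in(-8,8)])
sc=np.array((528,213))*.64;print(plane("scene",sc,105))
```

```text
[[395.3 248.7]
 [422.9 253.2]
 [428.8 224. ]
 [400.2 217.1]] [411.79951815 235.75196882] [np.float64(32.0), np.float64(27.9), np.float64(29.8), np.float64(29.4)]
disc [486.11904221 247.39294955] 75.2256876958289 8.902147458334374
box -x edge [[433.21985633 280.1920998 ]
 [452.17708419 195.78184694]] 86.51281568454081 box yaw 12.657717959274295 axis [442.69847026 237.98697337]
0 [array([294., 257.]), array([327., 257.])]
-10 [array([293., 265.]), array([328., 265.])]
-20 [array([292., 273.]), array([330., 273.])]
-25 [array([291., 278.]), array([330., 278.])]
-30 [array([291., 283.]), array([331., 283.])]
[417.43636991 236.12949057 105.        ]
```

{"op": "arm_command", "data": {
  "commands": [
    [0, [-0.2, 0.7, -0.3], [0.5, 1.2, 0]],
    [0, [-0.2, 0.8, -0.3], [0.5, 1.2, 0]],
    [0, [-0.2, 0.8, -0.3], [0, 0, 0]],
    [0, [-0.2, 0.3, -0.2], [0, 0, 0]],
    [0, [0, 0, 0], [0, 0, 0]]
  ]
}}

```text
time: 16.43
tool_pos: [417.8, 227.2, 152.7]
tcp_rot: [-90.2, -0.2, 28.3]
ft_force: [-1.0, 0.3, -0.7]
finger_gap: -0.3
```

{"op": "arm_command", "data": {
  "commands": [
    [0, [0, 0, 0], [0, 0, 0]]
  ]
}}

```text
time: 16.52
tool_pos: [417.9, 226.3, 152.6]
tcp_rot: [-90.2, -0.1, 28.3]
ft_force: [0.6, 0.5, 0.8]
finger_gap: 0.4
```

{"op": "arm_command", "data": {
  "commands": [
    [0, [-0.2, 0.3, -0.3], [0, 0, 0]],
    [0, [0, 0, -0.6], [0, 0, 0]],
    [0, [0, 0, -0.6], [0, 0, 0]],
    [0, [0, 0, -0.2], [0, 0, 0]],
    [0, [0, 0, 0], [0, 0, 0]]
  ]
}}

```text
time: 16.93
tool_pos: [414.0, 232.7, 101.3]
tcp_rot: [-90.3, -0.4, 28.0]
ft_force: [-0.0, 0.1, 0.3]
finger_gap: -0.2
```

Run:
```python
from h import *
look("w9"); T=load("w9"); print(T[0],sense()["tcp_rot"],sense()["ft_force"])
im=cv2.imread("pics/w9.png")
for P in([412.5,235,105],[412,236,105]): print(proj(P,T))
cv2.imwrite("pics/w9d.png",cv2.resize(im[100:330,120:410],None,fx=2.6,fy=2.6,interpolation=cv2.INTER_CUBIC))
```

```text
[414.00574078 232.69781912 101.34710283] [-90.32248293  -0.44376201  27.96273162] [-0.70276986  0.09888007 -0.10444383]
(np.float64(256.07125312909733), np.float64(227.85064856924473))
(np.float64(256.1225615273775), np.float64(226.0657492672819))
```

View pics/w9d.png

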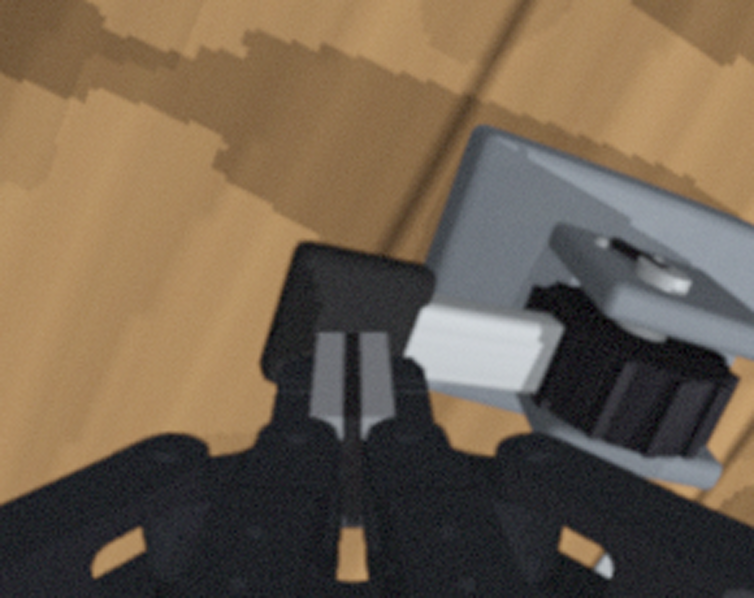

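The pad centre is at about (349,322) in the crop, i.e. (412,237), and the fingertips are almost over it. I'll shift slightly and press.

{"op": "arm_command", "data": {
  "commands": [
    [0, [-0.07, 0.14, -0.3], [0.3, 0.4, 0]],
    [0, [0, 0, -0.3], [0, 0, 0]],
    [0, [0, 0, -0.2], [0, 0, 0]]
  ]
}}

```text
time: 17.23
tool_pos: [414.6, 238.1, 80.4]
tcp_rot: [-89.8, -0.6, 27.9]
ft_force: [-2.5, -0.9, 6.6]
finger_gap: 0.2
```

{"op": "arm_command", "data": {
  "commands": [
    [0, [0, 0, -0.3], [0, 0, 0]],
    [0, [0, 0, -0.3], [0, 0, 0]]
  ]
}}

```text
time: 17.4
tool_pos: [415.9, 238.8, 63.3]
tcp_rot: [-89.8, -0.8, 27.9]
ft_force: [-4.7, -1.9, 6.8]
finger_gap: -0.3
```

{"op": "arm_command", "data": {
  "commands": [
    [0, [-0.1, -0.05, -0.3], [0, 0, 0]],
    [0, [-0.05, 0, -0.3], [0, 0, 0]],
    [0, [0, 0, -0.3], [0, 0, 0]]
  ]
}}

```text
time: 17.65
tool_pos: [417.0, 238.8, 38.8]
tcp_rot: [-90.0, -1.4, 27.9]
ft_force: [-0.9, -2.9, 10.5]
finger_gap: 0.2
```

{"op": "arm_command", "data": {
  "commands": [
    [0, [0, 0, -0.3], [0, 0, 0]],
    [0, [0, 0, -0.2], [0, 0, 0]]
  ]
}}

```text
time: 17.82
tool_pos: [420.9, 239.7, 25.5]
tcp_rot: [-90.1, -1.9, 27.9]
ft_force: [-1.3, -2.0, 14.0]
finger_gap: 0.2
```

{"op": "arm_command", "data": {
  "commands": [
    [0, [-0.25, -0.08, -0.2], [-0.5, 1, 0]],
    [0, [-0.1, 0, -0.15], [0, 0, 0]]
  ]
}}

```text
time: 17.98
tool_pos: [417.8, 239.9, 21.9]
tcp_rot: [-90.2, -1.5, 27.9]
ft_force: [-16.5, -13.7, 44.6]
finger_gap: 0.2
```

{"op": "arm_command", "data": {
  "commands": [
    [0, [-0.05, 0, -0.15], [0, 0, 0]]
  ]
}}

```text
time: 18.07
tool_pos: [418.3, 240.0, 21.4]
tcp_rot: [-90.3, -1.7, 27.9]
ft_force: [-24.3, -16.2, 55.0]
finger_gap: 0.0
```

The force jumped to 55 N, so the dial is on its end stop. I'll ease off but keep pressing.

{"op": "arm_command", "data": {
  "commands": [
    [0, [0, 0, -0.06], [0, 0, 0]]
  ]
}}

```text
time: 18.15
tool_pos: [418.1, 239.6, 22.3]
tcp_rot: [-90.3, -1.5, 28.0]
ft_force: [-24.2, -9.8, 31.3]
finger_gap: 0.0
```

{"op": "arm_command", "data": {
  "commands": [
    [0, [-0.08, 0, -0.06], [0, 0, 0]],
    [0, [0, 0, -0.06], [0, 0, 0]]
  ]
}}

```text
time: 18.32
tool_pos: [417.5, 239.3, 23.0]
tcp_rot: [-90.5, -1.7, 28.0]
ft_force: [-12.4, -4.9, 19.0]
finger_gap: -0.2
```

Run:
```python
from h import *
import time
for i in range(4):
    a=snapshot(("side","scene","wrist","side")[i]);s=sense();print(s["time"],s["tool_pos"].round(1),s["ft_force"].round(1)); cv2.imwrite(f"pics/e{i}.png",a)
# paddle height: black pad bottom etc in side view
T=load("w8");im=cv2.imread("pics/e2.png");Tn=pose()
print("pad far corner px expected at 3rd click",[np.round(proj(p,Tn)) for p in([412,235,43],)])
# dial-side numeric check: dark pad centroid at scene
sc=cv2.imread("pics/e1.png");old=cv2.imread("pics/scene.png")
# lever/relay/flutes unchanged: mean abs diff in boxes of the untouched things
for n,(x,y,w,h) in dict(flute_far=(235,255,30,32),flute_near=(226,143,30,30),flute_left=(378,128,28,30),adapter=(90,170,28,38),jar=(338,257,35,35),mug=(168,275,55,48),spatula=(297,215,45,80)).items():
    print(n,np.abs(sc[y:y+h,x:x+w].astype(int)-old[y:y+h,x:x+w]).mean().round(1))
```

```text
18.3667 [417.4 239.4  22.9] [-10.2  -6.2  21.4]
18.4167 [417.4 239.4  22.8] [-10.   -6.   22.4]
18.4667 [417.4 239.4  22.8] [-10.   -5.9  22.1]
18.5167 [417.4 239.4  22.8] [-10.5  -6.   22.7]
pad far corner px expected at 3rd click [array([245., 248.])]
flute_far 2.3
flute_near 3.0
flute_left 1.5
adapter 6.3
jar 3.1
mug 3.1
spatula 3.3
```

Force is steady at 22 N against roughly 9 N needed at the third click. One numeric check of the paddle angle from the side camera before handing in.

Run:
```python
from h import *
c=camera_info("side");K=np.array([[c["fx"],0,c["cx"]],[0,c["fy"],c["cy"]],[0,0,1]])
y=np.radians(12.7);ux=np.array([np.cos(y),np.sin(y),0]);A=np.array([491.5,249,75.])
def pr(a,r): 
    t=.3-a; P=A-ux*r*np.cos(t)+np.array([0,0,r*np.sin(t)]); return cv2.projectPoints(P[None],c["rvec"],c["tvec"],K,None)[0].ravel().round(1)
for a in(0,.25,.5,.75,.8):print(a,pr(a,40),pr(a,60),pr(a,85))
for n in("side","e3"):
    im=cv2.imread(f"pics/{n}.png");h=cv2.cvtColor(im,cv2.COLOR_BGR2HSV)
    x0,y0=245,235;m=((h[...,1]<45)&(h[...,2]>150)).astype(np.uint8)[y0:310,x0:310]
    k,l,s,ce=cv2.connectedComponentsWithStats(m)
    for i in range(1,k):
        if s[i,4]>15:
            pts=np.argwhere(l==i)[:,::-1].astype(np.float32);v=cv2.fitLine(pts,2,0,.01,.01).ravel()
            print(n,s[i,4],(ce[i]+[x0,y0]).round(1),"slope deg",np.degrees(np.arctan2(v[1],v[0])).round(1))
for a in(0,.5,.75,.8):d=pr(a,65)-pr(a,40);print(a,"pred slope",np.degrees(np.arctan2(d[1],d[0])).round(1))
```

```text
0 [261.1 258.1] [269.6 255.1] [280.3 251.4]
0.25 [261.9 261.2] [270.8 259.9] [281.8 258.2]
0.5 [261.6 264.5] [270.3 264.8] [281.  265.1]
0.75 [260.3 267.8] [268.2 269.6] [277.9 271.9]
0.8 [259.9 268.4] [267.6 270.5] [277.1 273.2]
side 150 [265.5 257.2] slope deg -20.2
side 19 [261.3 267.6] slope deg -72.1
side 55 [252.7 292.7] slope deg -1.1
e3 38 [264.8 272.5] slope deg 18.1
e3 52 [252.8 292.6] slope deg -0.7
0 pred slope -19.7
0.5 pred slope 2.1
0.75 pred slope 13.1
0.8 pred slope 15.7
```

The shaft's measured slope is 18°, against 13–16° predicted for 0.75–0.80. The same method gave -20.2° measured and -19.7° predicted at rest, so the dial is at its third click or stop.

```bash
python3 -c "
from bench import *
s=sense();print(s['time'],s['ft_force'],hand_in())"
```

```text
the job is handed in; nothing more can be done
18.5167 [-10.51054991  -6.01941656  22.70399583] None
```

The job is handed in at 18.5 s. The relay is seated and let go, the lever is shut over it, and the dial is held down at its end stop.

- **Relay:** it touched the pocket floor with 10.9 N upward at a tool height of 20.4 mm, where 20.6 was expected. I then released it, and the next wrist picture shows it standing in the pocket.
- **Lever:** I swung it shut by the knob until it met the stop at 18 N. The knob ended at (498.6, -244.2), and the predicted shut position was (498.5, -243.6). A later scene picture shows the lever lying over the relay.
- **Dial:** it was still held at 22.7 N at hand-in, where the third click needs about 9 N. The side camera gave a paddle slope of 18°, against 13–16° predicted for the third click and the stop.

Checks that failed or disagreed:

- **First grasp:** it closed on nothing. The real fingertips sit about 40 mm farther back than the stated 19 mm ahead of the tool point. The relay was not moved, and I allowed for this offset from then on.
- **Peak force:** the fingertip push on the dial briefly reached about 55 N vertical (62 N total at the wrist) when it hit the stop, then I eased it to about 22 N. That is under the 120 N wrist limit, and only the fingertips were meant to be touching.
- **Last checks:** by then I had used all 12 picture views, so the final dial check and the comparison of the other objects were numeric only. The flutes, jar, mug and spatula showed little change. The adapter's patch changed a little more (6.3 against 1.5–3.3 for the rest); I took that to be a shadow and did not check it further.

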